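# Set out a fresh label roll and hold the label printer's cover open

## Robot

A 7-joint arm with a two-finger parallel gripper is mounted at the origin on the work surface. World frame = base frame: x ahead of the robot, y to its left, z up, the work surface at z = 0. Lengths are in m, angles in rad, forces in N, time in s.
With the tool pointing down it reaches from about 0.4 to 0.925 m from the base axis. Payload 4.1 kg.
Tool frame: the origin (TCP) lies at the very end of the fingers, on their centre line; the grasp point (between the pads) lies 19 mm behind it; z points along the fingers, y is the direction in which the jaws open and shut (so a half turn about z gives the same grasp; the last joint's range is limited). The gripper opens to 85 mm and grips with 20 to 120 N. Pads are 22 mm wide; open, the fingers measure 114 mm over their backs; the gripper's body (76 mm by 85 mm) begins 54 mm behind the grasp point. The pads swing forward as they close: fully open they stand 13 mm farther back than shut.
Start: joints at [-1.241, 0.398, 0.045, 1.537, -0.019, 1.207, -0.051], TCP at [0.27, 0.591, 0.194] pointing down, gripper open.
Joint ranges: [-2.82, 2.82], [-0.49, 2.23], [-1.37, 1.46], [0, 2.46], [-1.36, 4.5], [0.23, 2], [-2.94, 2.94]. Speed limits (rad/s): [2.57, 2.57, 3.14, 3.14, 3.14, 3.14, 3.14].

## Interface

Orientations are given as a unit quaternion [w, x, y, z].
In Python, from workcell import manip, eyes gives the robot as it stands.
- The arm moves only by the tool move_arm, never from a script. Its argument "deltas" is a list of rows, each a list of 5 numbers: the shift along the world's x, y, z scaled (see below), then the turn about the world's z scaled (see below), then the gripper command: -1 is fully open, 1 is shut, values between are in proportion. A call has 1 to 20 rows; each row is the pose to reach, as a shift and turn from the pose commanded when the call began; what a row does not reach only later rows make up. The controller multiplies each number of a shift by 250 mm and each number of a turn by 90 degrees. A row lasts 1/12 s, in which the tool goes at most 41.7 mm and 7.16 degrees, less where a joint would pass 70% of its speed; a pose out of reach is approached as far as the arm can. A call with a number of a shift or a turn outside -1 to 1 is refused whole. A call with a gripper value outside its range is refused whole. The fingers move at their own pace and stop on an object; "grip_force" is the grip in N (left out, the last holds). Time passes only in rows, so rows that repeat a pose let the fingers close. It gives the time, the measured TCP pose, the force and the opening at its end, in the units of the state.
- manip.observe(): the state, without advancing time (a new reading comes with each control period).
- eyes.read_camera(name): name is "scene" or "side" or "wrist"; returns the picture (384x512x3 uint8, red, green, blue); there is no depth.
- eyes.calibration(name): a dict with "fovy" (degrees; the focal length in pixels is half the picture's height over the tangent of half this angle, whatever the lens; pixels are square), "cx", "cy" (the principal point, pixels), "R" (3x3) and "t" (3): a world point X has camera coordinates R X + t. Camera axes: x right, y down, z forward; pixel columns grow to the right and rows downward; lengths in m; the calibration is good to about 2 mm. The wrist camera is an equidistant fisheye: a pixel r from the principal point sees the ray r / f radians off the axis. A picture is of the moment at which its call begins: read the wrist's pose just before it. calibration takes no time and is no camera call; for the wrist camera it gives the pose at the moment of the call.
- manip.finish_job(): hands the job in, once; it reports no verdict.
The state is a dict: "time_s": time; "joints": joint angles; "qvel": joint speeds; "tau": joint torques, N m; "tool_pos": TCP position; "orientation": TCP orientation; "contact_force": force on the tool from outside, world axes, zero at the start; "torque": the same for the moment, N m; "finger_gap": finger opening in m.
Only numpy, scipy, OpenCV 4.12 (cv2) and the standard library are available. Lean on these libraries where they do the work, as an engineer would, in place of code of your own. Each camera call takes 0.05 s, during which the arm holds its last target.

## Task

The label printer has run out and I need both hands to reload it. Slide the upper label roll up off the post and lay it flat in the blue tray without dropping it; then lift the printer's cover by its blue tab to 60 degrees (any further strains the print head's cable) and keep holding it there, without ever letting it slam: it falls shut by itself, so finish while still holding it. Leave the lower roll on the post and the other things on the counter as they are.

Things in the scene. Friction and masses are not known exactly. Their poses are not given: they have to be found in the camera images.
- printer: Desktop label printer that does not move: grey lower shell 210 deep (x) x 150 wide (y) x 85 mm high, its white cover on top (up to 140 mm high in all). Origin: centre of its underside, on the counter. Its own -x axis points to the printer's front, where the blue tab is; the printer stands with its front turned away from the robot (yaw near 180 degrees) and its hinge on the robot's side.
- cover (a joint): Opening angle of the white printer cover in rad: 0 shut (flat), 1.047 is 60 degrees, stops at 1.35. Hinged along the printer's y axis; mass about 0.3 kg, no catch, no spring, hardly any friction: it falls shut from every angle when let go (at 60 degrees about 0.7 N square to the cover on the tab carries it). The cover is a hollow shell, 200 mm from hinge to front face, 55 mm high over the rear half, sloping down to 26 mm at the front face.
- cover_hinge (a point): Point on the hinge axis in the middle of the printer's width, 95 mm behind the printer's centre (printer x = +0.095) and 85 mm above the counter; its -x axis points along the cover to the tab and turns with the cover.
- cover_tab (a point): Grip point in the blue lift tab that sticks out of the cover's front face: with the cover shut 225 mm ahead of the hinge axis and 10 mm above it (95 mm above the counter). Tab: 40 mm wide (along the hinge axis), 12 mm thick, reaching 200 to 238 mm from the hinge, free on both sides, above, below and in front. This point lies 25 mm out from the front face. Held by its two sides it can turn between the fingers as the cover swings.
- stand: Roll stand that does not move: dark steel disc 96 mm across, 12 mm thick, with an upright steel post 18 mm in diameter whose tip is 108 mm above the counter. Origin: centre of the disc's underside. It stands on one side of the printer, left or right, the tray on the other.
- label_roll: The upper roll of white labels on the post, the one to take: ring 56 mm in outside diameter, 25 mm bore, 42 mm high, about 80 g. Origin: centre of its underside; z is its axis. At the start it lies on the lower roll, underside 54 mm and top 96 mm above the counter, so the post sticks out 12 mm above it.
- spare_roll: The lower roll on the post, same size, underside 12 mm above the counter. To stay there.
- tray: Blue plastic tray that does not move, 160 (x) x 150 (y) x 20 mm high, walls and floor 4 mm thick. Origin: centre of its underside.
- soap: Yellow pump bottle, 62 mm across, 180 mm high, loose. Origin: centre of its underside. Leave alone.
- bowl: Steel bowl, 120 mm across, 50 mm high, loose. Origin: centre of its underside. Leave alone.
- brush: Green-handled brush lying on the counter, loose, 200 mm long along its x axis, 42 mm wide, 20 mm high. Origin: middle of its length, on the counter. Leave alone.

How it is judged:
By the outcome, as a careful person would: the job done as asked, in the order asked, and still so for the second after the job is handed in, while the arm keeps its last pose, push and grip.
It also fails if it takes over 67 s, if anything falls off the work surface, if the arm or the gripper's body presses on something with over 40 N, if the wrist force passes 120 N, or if a joint passes its speed limit or range.

## Working session

There is one attempt and no reset: what is moved stays moved. The work goes in short steps, Python scripts to look and compute and a tool call to move; the robot and the scene stay as the last step left them, time stands still between calls to the robot, and variables do not carry over. Pictures are saved under pics/ and viewed, and the job is handed in when it is done.

Besides the shell and the picture viewer there is one more tool, called after "Call:" as a command line: name --pt "numbers of a row" for each row, then --argument value for the rest. move_arm: Moves the arm, as the interface text tells. Shifts and turns lie within -1 to 1; 1 stands for 250 mm of shift or 90 degrees of turn. Its arguments: {"type":"object","properties":{"deltas":{"type":"array"},"grip_force":{"type":"number"}},"required":["deltas"]}

```bash
mkdir -p pics
python3 - <<'E'
from workcell import manip, eyes
import cv2
s=manip.observe()
print({k:(v if not hasattr(v,'round') else v) for k,v in s.items()})
for n in ["scene","side","wrist"]:
    c=eyes.calibration(n);print(n,c)
    im=eyes.read_camera(n);cv2.imwrite(f"pics/{n}0.png",im[:,:,::-1])
E
```

```text
{'time_s': 0.0, 'joints': array([-1.2409814 ,  0.39918183,  0.04503595,  1.53790574, -0.01873591,
        1.20685981, -0.05071371]), 'qvel': array([ 4.90928317e-04, -6.40522244e-04, -7.70105716e-04, -3.16277660e-05,
        1.40576605e-03, -1.14442588e-03,  1.75067903e-03]), 'tau': array([ 1.09304841e-03, -4.75125360e+01,  1.36442397e+00, -2.54223490e+01,
        1.13127928e-02,  9.16959252e-03,  1.11096463e-05]), 'tool_pos': array([0.26994678, 0.59051713, 0.19305867]), 'orientation': array([-1.55903038e-04,  2.12727759e-01,  9.77111031e-01, -9.53793365e-04]), 'contact_force': array([ 0.07602467, -0.20693213, -0.14718368]), 'torque': array([-0.00497911,  0.01347229, -0.02882587]), 'finger_gap': 0.08537648577267777}
scene {'fovy': 55.78052994830328, 'cx': 264.2291617869255, 'cy': 188.86567289415316, 'R': array([[ 0.88511958,  0.46524959, -0.01030251],
       [ 0.39703863, -0.76652852, -0.50477158],
       [-0.24274194,  0.44269271, -0.86319147]]), 't': array([-0.43308261, -0.16953686,  1.15104051])}
side {'fovy': 42.688530752900306, 'cx': 252.4545877048444, 'cy': 198.88008851897695, 'R': array([[-0.98623951, -0.16515142, -0.00752649],
       [-0.09456701,  0.60090057, -0.79371001],
       [ 0.13560501, -0.78207641, -0.60824976]]), 't': array([0.49101051, 0.10296952, 1.62192408])}
wrist {'fovy': 65.70646984690485, 'cx': 256.2944257365947, 'cy': 193.89300751942568, 'R': array([[ 0.41522469,  0.90971577, -0.00238329],
       [ 0.86736835, -0.39510316,  0.30259816],
       [ 0.27433667, -0.12771342, -0.95311525]]), 't': array([-0.64930326, -0.04044559,  0.38153567])}
```

View pics/scene0.png

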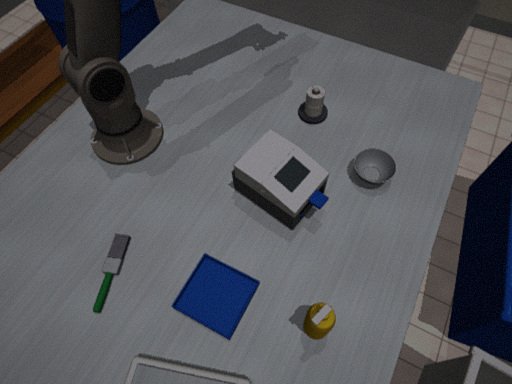

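View pics/side0.png

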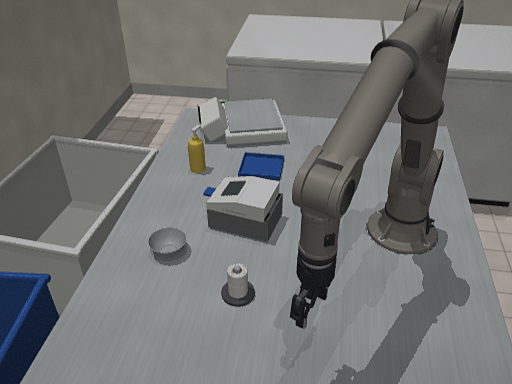

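View pics/wrist0.png

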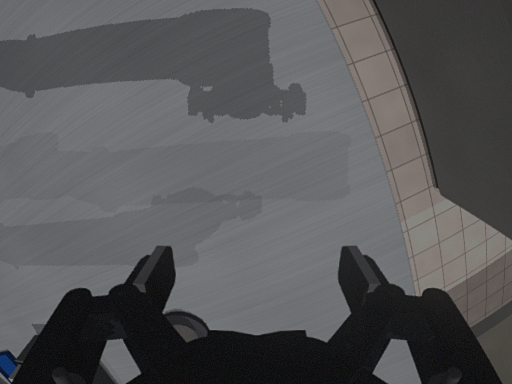

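Stand at scene (314,105), tray (217,296), printer (280,175), tab (318,199), soap (320,320), bowl (373,168). Now I'll measure.

```bash
cat > h.py <<'E'
import numpy as np, cv2
from workcell import manip, eyes
def ray(n,u,v,c=None):
    c=c or eyes.calibration(n); f=192/np.tan(np.radians(c['fovy'])/2)
    a=np.array([u-c['cx'],v-c['cy']])
    if n=='wrist':
        r=np.hypot(*a); th=r/f; d=np.r_[a/r*np.sin(th),np.cos(th)]
    else: d=np.r_[a/f,1]
    R=c['R'];return -R.T@c['t'], R.T@d/np.linalg.norm(d)
def onz(n,u,v,z,c=None):
    o,d=ray(n,u,v,c); return o+d*(z-o[2])/d[2]
def proj(n,X,c=None):
    c=c or eyes.calibration(n); f=192/np.tan(np.radians(c['fovy'])/2)
    p=c['R']@np.asarray(X,float)+c['t']
    if n=='wrist':
        r=np.hypot(p[0],p[1]);th=np.arctan2(r,p[2]);return np.array([c['cx'],c['cy']])+f*th*p[:2]/r
    return np.array([c['cx'],c['cy']])+f*p[:2]/p[2]
def tri(a,b):
    (o1,d1),(o2,d2)=a,b
    A=np.c_[d1,-d2];s=np.linalg.lstsq(A,o2-o1,rcond=None)[0]
    p,q=o1+d1*s[0],o2+d2*s[1];return (p+q)/2,np.linalg.norm(p-q)
def blobs(im,lo,hi,amin=30):
    m=cv2.inRange(cv2.cvtColor(im,cv2.COLOR_RGB2HSV),lo,hi)
    cs,_=cv2.findContours(m,cv2.RETR_EXTERNAL,cv2.CHAIN_APPROX_NONE)
    return m,[c for c in cs if cv2.contourArea(c)>amin]
E
python3 - <<'E'
from h import *
for n,box in (("scene",(230,70,410,240)),("side",(140,100,300,320))):
    im=cv2.imread(f"pics/{n}0.png")
    x0,y0,x1,y1=box
    k=3.5 if n=='scene' else 2.7
    cv2.imwrite(f"pics/{n}0z.png",cv2.resize(im[y0:y1,x0:x1],None,fx=k,fy=k,interpolation=cv2.INTER_CUBIC))
    rgb=im[:,:,::-1].copy()
    m,bs=blobs(rgb,(105,150,60),(125,255,255),20)
    for b in bs:
        r=cv2.minAreaRect(b);print(n,cv2.contourArea(b),np.round(cv2.boxPoints(r),1).tolist(),np.round(r[0],1))
s=manip.observe();w,x,y,z=s['orientation']
print('tool y',2*(x*y-w*z),1-2*(x*x+z*z))
E
```

```text
scene 3979.5 [[170.8000030517578, 306.79998779296875], [202.3000030517578, 250.10000610351562], [260.0, 282.1000061035156], [228.39999389648438, 338.79998779296875]] [215.4 294.4]
scene 469.5 [[501.0, 202.0], [511.0, 202.0], [511.0, 322.0], [501.0, 322.0]] [506. 262.]
scene 176.0 [[307.6000061035156, 199.6999969482422], [316.5, 188.60000610351562], [327.8999938964844, 197.6999969482422], [319.0, 208.8000030517578]] [317.7 198.7]
side 2173.5 [[-0.0, 272.0], [49.0, 272.0], [49.0, 364.0], [0.0, 364.0]] [ 24.5 318. ]
side 52.5 [[202.6999969482422, 193.0], [208.8000030517578, 184.89999389648438], [214.60000610351562, 189.1999969482422], [208.5, 197.39999389648438]] [208.7 191.1]
side 874.5 [[237.6999969482422, 175.0], [240.5, 150.60000610351562], [283.29998779296875, 155.60000610351562], [280.3999938964844, 180.0]] [260.5 165.3]
tool y 0.4156427569764451 0.9095267156436787
```

View pics/scene0z.png

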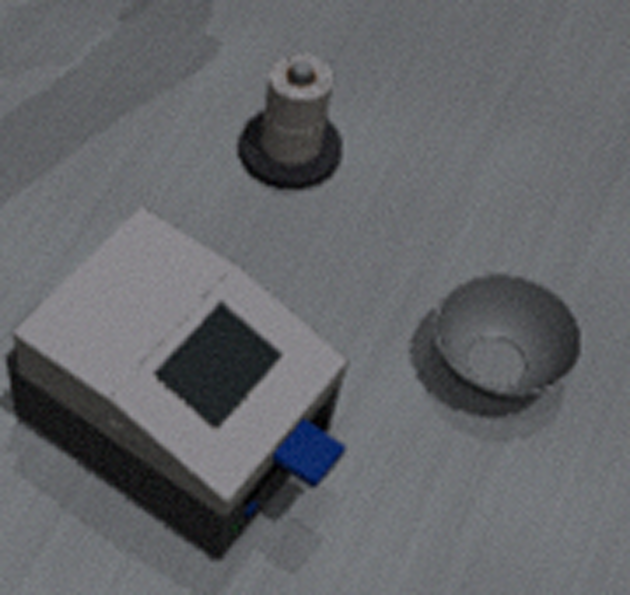

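View pics/side0z.png

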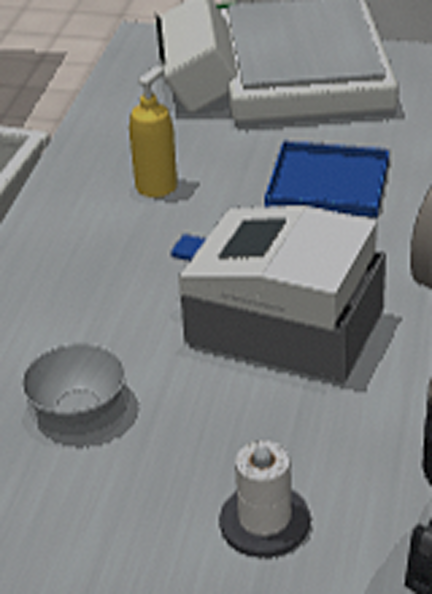

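Run:
```python
from h import *
S=lambda u,v:(230+(u+.5)/3.5-.5,70+(v+.5)/3.5-.5)
D=lambda u,v:(140+(u+.5)/2.7-.5,100+(v+.5)/2.7-.5)
r=np.round
print('post tip',tri(ray('scene',*S(300,66)),ray('side',*D(262,448))), onz('scene',*S(300,66),.108),onz('side',*D(262,448),.108))
print('rolltop c', r(onz('scene',*S(299.5,77.5),.096),4), r(onz('side',*D(263.5,460),.096),4))
# disc: fit at z=.012 
print('disc scene', r(onz('scene',*S(290,145),.010),4), 'side',r(onz('side',*D(265,515),.010),4))
print('tab tri',tri(ray('scene',317.7,198.7),ray('side',208.7,191.1)))
T=[onz('scene',*S(*p),.101) for p in ((309,421),(343,451),(316,484),(275,457))]
print('tab corners',r(T,4).tolist(),[np.linalg.norm(T[i]-T[i-1]).round(4) for i in range(4)])
C=[onz('scene',*S(*p),.140) for p in ((143,208),(14,338))]
print('cover rear top',r(C,4).tolist(),np.linalg.norm(C[0]-C[1]))
F=[onz('scene',*S(*p),.111) for p in ((346,361),(231,500))]
print('cover front top',r(F,4).tolist(),np.linalg.norm(F[0]-F[1]))
e=(C[0]-C[1])[:2];print('yaw e',np.degrees(np.arctan2(e[1],e[0])))
e=(F[0]-F[1])[:2];print('yaw f',np.degrees(np.arctan2(e[1],e[0])))
e=((F[0]+F[1])-(C[0]+C[1]))[:2]/2;print('fwd',np.degrees(np.arctan2(e[1],e[0])),np.linalg.norm(e))
for n in('scene','side'):
    rgb=cv2.imread(f"pics/{n}0.png")[:,:,::-1].copy()
    m,bs=blobs(rgb,(105,150,60),(125,255,255),20)
    for b in bs:
        q=cv2.minAreaRect(b)
        P=np.array([onz(n,*p[0],.018)[:2] for p in b]).astype(np.float32)
        R=cv2.minAreaRect(P)
        if .1<max(R[1])<.2: print(n,'tray',R)
```

```text
post tip (array([0.48100938, 0.35191118, 0.10865652]), np.float64(0.0015615187349055778)) [0.48003902 0.35239502 0.108     ] [0.48189649 0.35151055 0.108     ]
rolltop c [0.4815 0.3514 0.096 ] [0.4797 0.3564 0.096 ]
disc scene [0.4818 0.3523 0.01  ] side [0.481  0.3532 0.01  ]
tab tri (array([0.63976086, 0.01344455, 0.09653427]), np.float64(0.006187183719285681))
tab corners [[0.6276, 0.0339, 0.101], [0.6593, 0.0221, 0.101], [0.6526, -0.0114, 0.101], [0.6179, -0.0048, 0.101]] [np.float64(0.0399), np.float64(0.0337), np.float64(0.0342), np.float64(0.0353)]
cover rear top [[0.4434, 0.1267, 0.14], [0.4156, -0.0232, 0.14]] 0.15254529630251068
cover front top [[0.6327, 0.0878, 0.111], [0.6061, -0.0554, 0.111]] 0.1456613131763022
yaw e 79.4936736700568
yaw f 79.50555301012737
fwd -10.600687683849623 0.19320493835237107
scene tray ((0.513070821762085, -0.29780516028404236), (0.15938839316368103, 0.14918984472751617), 0.35565078258514404)
side tray ((0.5116515159606934, -0.2826293408870697), (0.1593489944934845, 0.16838154196739197), 0.3169851303100586)
```

Call:
move_arm --pt "0.08 -0.09 0 0.02 -1" --pt "0.17 -0.19 0 0.04 -1" --pt "0.26 -0.3 0 0.06 -1" --pt "0.36 -0.41 0 0.08 -1" --pt "0.46 -0.52 0 0.1 -1" --pt "0.56 -0.63 0 0.12 -1" --pt "0.66 -0.74 0 0.14 -1" --pt "0.74 -0.84 0 0.157 -1" --pt "0.81 -0.92 0 0.157 -1" --pt "0.844 -0.956 0 0.157 -1" --pt "0.844 -0.956 0 0.157 -1" --pt "0.844 -0.956 0 0.157 -1" --pt "0.844 -0.956 0 0.157 -1" --grip_force 30

```text
time_s: 1.23
tool_pos: [0.4793, 0.3548, 0.1939]
orientation: [-0.001, 0.089, 0.996, 0.001]
contact_force: [0.0, -0.3, -0.2]
finger_gap: 0.0853
```

Run:
```python
from h import *
s=manip.observe();print(s['tool_pos'],s['joints'].round(3),s['time_s'],s['contact_force'])
c=eyes.calibration('wrist');im=eyes.read_camera('wrist');cv2.imwrite('pics/w1.png',im[:,:,::-1])
print('pred post tip',proj('wrist',[.481,.352,.108],c),'top',proj('wrist',[.481,.352,.096],c),'tcp',proj('wrist',s['tool_pos'],c))
print('tab pred',proj('wrist',[.645,.010,.095],c))
import pickle;pickle.dump(c,open('c1.pkl','wb'))
```

```text
[0.47926705 0.35476233 0.19388026] [-0.812  0.305  0.131  1.673 -0.045  1.167  0.723] 1.2333 [ 0.02341657 -0.33441616 -0.20622677]
pred post tip [253.30293139 188.55558533] top [253.41727017 185.06868284] tcp [255.74639556 222.2193561 ]
tab pred [ 56.35648636 324.56558816]
```

View pics/w1.png

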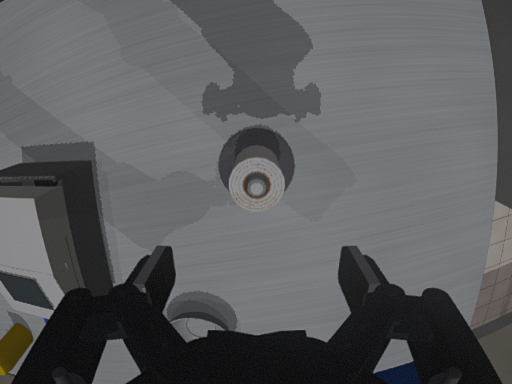

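Run:
```python
from h import *
import pickle;c=pickle.load(open('c1.pkl','rb'))
im=cv2.imread('pics/w1.png')
cv2.imwrite('pics/w1z.png',cv2.resize(im[110:230,200:320],None,fx=5,fy=5,interpolation=cv2.INTER_CUBIC))
for p in ((257,186),(257,187)):print('tip',onz('wrist',*p,.108,c))
print('roll top',onz('wrist',257,183.5,.096,c),'L',onz('wrist',229,183.5,.096,c),'R',onz('wrist',286,183.5,.096,c))
```

```text
tip [0.479162   0.35584962 0.108     ]
tip [0.48012012 0.35567783 0.108     ]
roll top [0.4800561  0.35572126 0.096     ] L [0.47517853 0.32880472 0.096     ] R [0.48504684 0.38363121 0.096     ]
```

View pics/w1z.png

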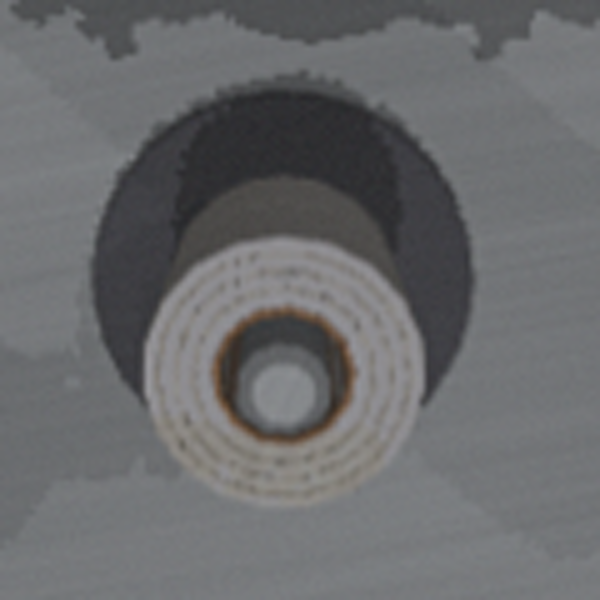

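Call:
move_arm --pt "0.004 0.0 -0.1 0 -1" --pt "0.004 0.0 -0.22 0 -1" --pt "0.004 0.0 -0.33 0 -1" --pt "0.004 0 -0.42 0 -1" --pt "0.004 0.0 -0.48 0 -1" --pt "0.004 0 -0.512 0 -1" --pt "0.004 0 -0.512 0 -1" --pt "0.004 0 -0.512 0 -1" --pt "0.004 0 -0.512 0 -1"

```text
time_s: 2.03
tool_pos: [0.4828, 0.3536, 0.0675]
orientation: [0.001, 0.09, 0.996, 0.001]
contact_force: [0.4, -1.0, 0.6]
finger_gap: 0.0853
```

Run:
```python
from h import *
s=manip.observe();print(s['tool_pos'],s['contact_force'],s['qvel'].round(3))
c=eyes.calibration('wrist');im=eyes.read_camera('wrist');cv2.imwrite('pics/w2.png',im[:,:,::-1])
```

```text
[0.48276518 0.35357382 0.06748425] [ 0.44460979 -0.98155049  0.60421441] [ 0.006 -0.008  0.007 -0.002  0.001 -0.002  0.   ]
```

View pics/w2.png

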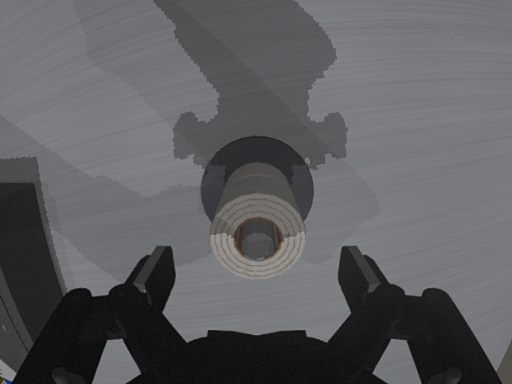

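Call:
move_arm --pt "-0.004 0.004 -0.026 0 -1" --pt "-0.004 0.004 -0.026 0 -1" --pt "-0.004 0.004 -0.026 0 0.1" --pt "-0.004 0.004 -0.026 0 0.3" --pt "-0.004 0.004 -0.026 0 1" --pt "-0.004 0.004 -0.026 0 1" --pt "-0.004 0.004 -0.026 0 1" --pt "-0.004 0.004 -0.026 0 1" --pt "-0.004 0.004 -0.026 0 1" --grip_force 30

```text
time_s: 2.83
tool_pos: [0.4816, 0.3545, 0.06]
orientation: [0.001, 0.091, 0.996, 0.001]
contact_force: [1.2, 2.3, -0.6]
finger_gap: 0.0159
```

Run:
```python
from h import *
s=manip.observe();print(s['tool_pos'],s['contact_force'],s['finger_gap'])
c=eyes.calibration('wrist');im=eyes.read_camera('wrist');cv2.imwrite('pics/w3.png',im[:,:,::-1])
```

```text
[0.48163328 0.35446211 0.05999595] [ 1.17983615  2.31017734 -0.62688783] 0.015875918141513175
```

View pics/w3.png

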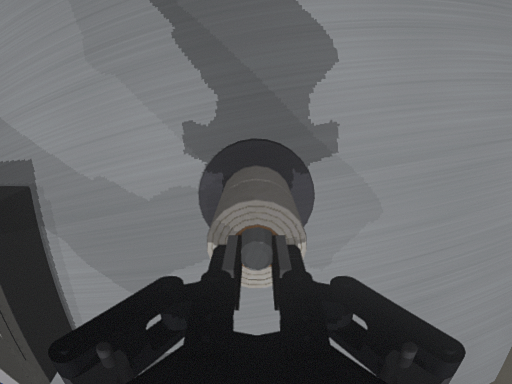

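The fingers have closed on the post tip above the roll (gap 16 mm ≈ the post), although the TCP reads z = 0.060. I'll find the height discrepancy before I move again.

Run:
```python
from h import *
s=manip.observe();c=eyes.calibration('wrist')
cam=-c['R'].T@c['t'];print('cam',cam,'tcp',s['tool_pos'])
t=s['tool_pos']
for z in (0.06,.08,.1,.11):print(z,proj('wrist',[t[0],t[1],z],c))
# dims at pics
print('roll top pred L/R', [proj('wrist',np.array([.481,.355,.096])+k*.028*np.array([.182,.983,0]),c) for k in(-1,1)])
print('disc L/R', [proj('wrist',np.array([.481,.355,.012])+k*.048*np.array([.182,.983,0]),c) for k in(-1,1)])
for n in('scene','side'):
    im=eyes.read_camera(n); u,v=proj(n,[.481,.355,.1]).astype(int)
    cv2.imwrite(f'pics/{n}3.png',cv2.resize(im[v-60:v+60,u-60:u+60,::-1],None,fx=5,fy=5,interpolation=cv2.INTER_CUBIC)); print(u,v,proj(n,t)-[u-60,v-60])
```

```text
cam [0.40560909 0.36846498 0.24110879] tcp [0.48165446 0.35441218 0.0600084 ]
0.06 [255.68656692 222.31050399]
0.08 [255.67389406 235.38139305]
0.1 [255.65940371 251.38064647]
0.11 [255.6514269  260.76951829]
roll top pred L/R [array([205.97349319, 246.14977412]), array([306.97721378, 246.24929418])]
disc L/R [array([197.95138962, 198.0974725 ]), array([314.55730134, 198.26284847])]
315 90 [59.38710029 69.6197955 ]
236 268 [61.07337113 70.56223854]
```

View pics/scene3.png

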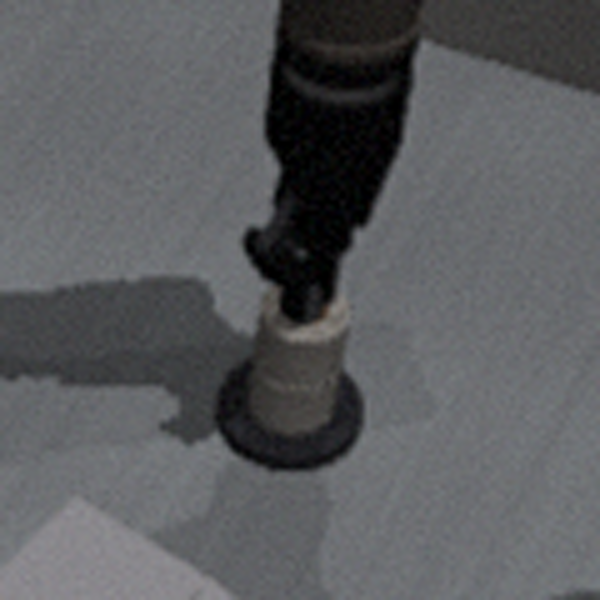

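View pics/side3.png

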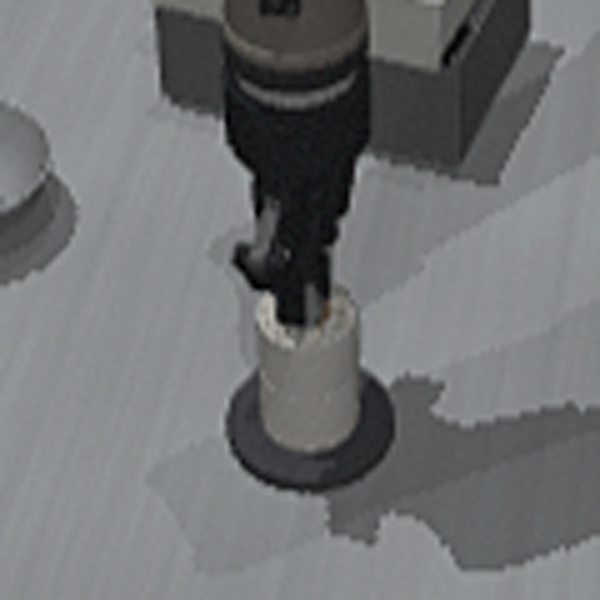

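Run:
```python
from h import *
s=manip.observe();c=eyes.calibration('wrist');t=s['tool_pos']
j=np.array([.182,.983,0])
for g in (.0853,.0159,.018):
  for dz in (0,.01,.02,.03,.04,.05):
    print(g,dz,[proj('wrist',t+[0,0,dz]+k*g/2*j,c).round(0) for k in(-1,1)])
a=cv2.imread('pics/w3.png')[190:310,190:330];cv2.imwrite('pics/w3z.png',cv2.resize(a,None,fx=5,fy=5,interpolation=cv2.INTER_CUBIC))
```

```text
0.0853 0 [array([192., 222.]), array([319., 222.])]
0.0853 0.01 [array([189., 228.]), array([322., 228.])]
0.0853 0.02 [array([186., 234.]), array([326., 235.])]
0.0853 0.03 [array([182., 242.]), array([329., 242.])]
0.0853 0.04 [array([178., 250.]), array([333., 250.])]
0.0853 0.05 [array([174., 259.]), array([338., 259.])]
0.0159 0 [array([244., 222.]), array([268., 222.])]
0.0159 0.01 [array([243., 228.]), array([268., 228.])]
0.0159 0.02 [array([243., 235.]), array([269., 235.])]
0.0159 0.03 [array([242., 243.]), array([270., 243.])]
0.0159 0.04 [array([241., 251.]), array([271., 251.])]
0.0159 0.05 [array([240., 261.]), array([271., 261.])]
0.018 0 [array([242., 222.]), array([269., 222.])]
0.018 0.01 [array([242., 228.]), array([270., 228.])]
0.018 0.02 [array([241., 235.]), array([271., 235.])]
0.018 0.03 [array([240., 243.]), array([272., 243.])]
0.018 0.04 [array([239., 251.]), array([272., 251.])]
0.018 0.05 [array([238., 261.]), array([273., 261.])]
```

View pics/w3z.png

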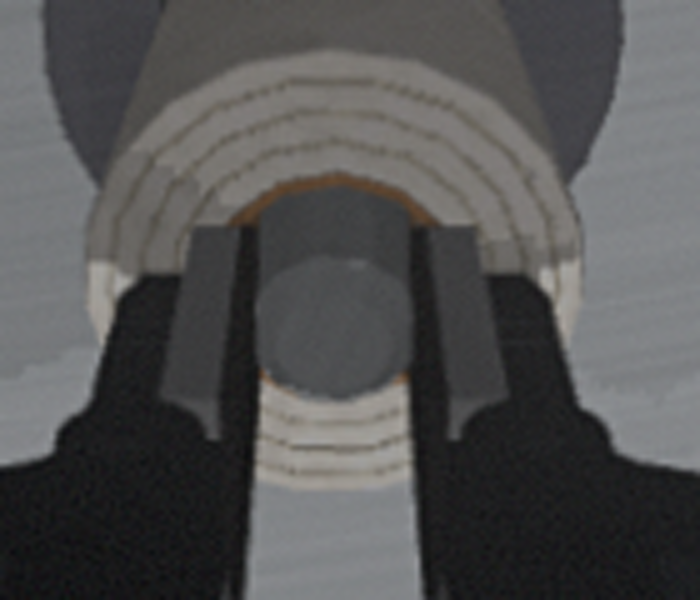

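The fingertips sit about 33 mm above the nominal TCP: tip at z ≈ 0.093, just over the roll top at 0.096. I'll open, go about 19 mm lower and look before closing.

Call:
move_arm --pt "0 0 0 0 -0.5" --pt "0 0 0 0 -1" --pt "0 0 0 0 -1" --pt "0 0 0 0 -1" --pt "0 0 0 0 -1" --pt "0 0 0 0 -1" --pt "0 0.0 -0.02 0 -1" --pt "0 0 -0.04 0 -1" --pt "0 0 -0.06 0 -1" --pt "0 0 -0.076 0 -1" --pt "0 0 -0.076 0 -1"

```text
time_s: 3.9
tool_pos: [0.4804, 0.3525, 0.0392]
orientation: [-0.001, 0.091, 0.996, -0.001]
contact_force: [0.0, -0.9, -0.5]
finger_gap: 0.0856
```

Run:
```python
from h import *
s=manip.observe();print(s['tool_pos'],s['contact_force'],s['finger_gap'])
c=eyes.calibration('wrist');im=eyes.read_camera('wrist');cv2.imwrite('pics/w4.png',im[:,:,::-1])
t=s['tool_pos']
n='side'
im=eyes.read_camera(n); u,v=proj(n,[.481,.355,.1]).astype(int)
cv2.imwrite(f'pics/{n}4.png',cv2.resize(im[v-60:v+60,u-60:u+60,::-1],None,fx=5,fy=5,interpolation=cv2.INTER_CUBIC))
```

```text
[0.48035463 0.35251578 0.03920388] [ 0.04450117 -0.89838241 -0.46027026] 0.08556978443355616
```

View pics/w4.png

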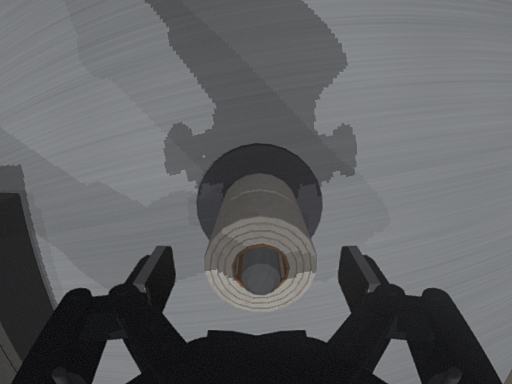

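View pics/side4.png

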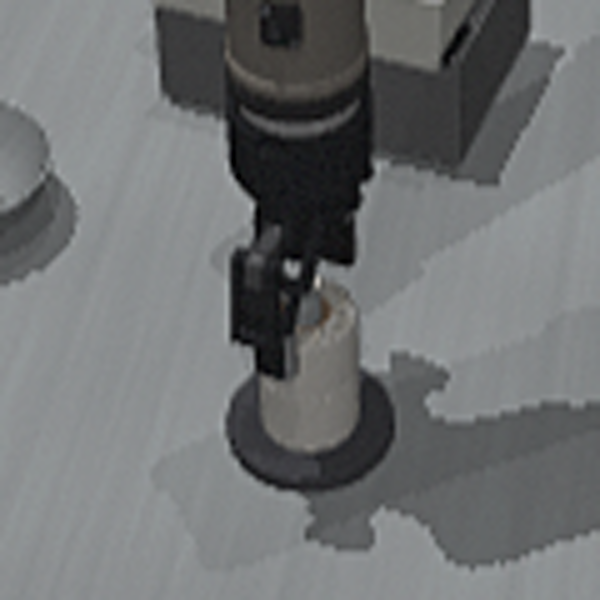

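Call:
move_arm --pt "0.002 0.01 -0.006 0 -1" --pt "0.002 0.01 -0.006 0 -0.4" --pt "0.002 0.01 -0.006 0 0" --pt "0.002 0.01 -0.006 0 0.3" --pt "0.002 0.01 -0.006 0 1" --pt "0.002 0.01 -0.006 0 1" --pt "0.002 0.01 -0.006 0 1" --pt "0.002 0.01 -0.006 0 1" --pt "0.002 0.01 -0.006 0 1" --grip_force 30

```text
time_s: 4.75
tool_pos: [0.4822, 0.356, 0.0396]
orientation: [0.0, 0.091, 0.996, 0.0]
contact_force: [-0.8, -1.4, 4.6]
finger_gap: 0.0549
```

Run:
```python
from h import *
s=manip.observe();print(s['tool_pos'],s['contact_force'],s['finger_gap'])
c=eyes.calibration('wrist');im=eyes.read_camera('wrist');cv2.imwrite('pics/w5.png',im[:,:,::-1])
```

```text
[0.48215186 0.35595451 0.03962447] [-0.76562997 -1.40659681  4.60245189] 0.05487397790093273
```

View pics/w5.png

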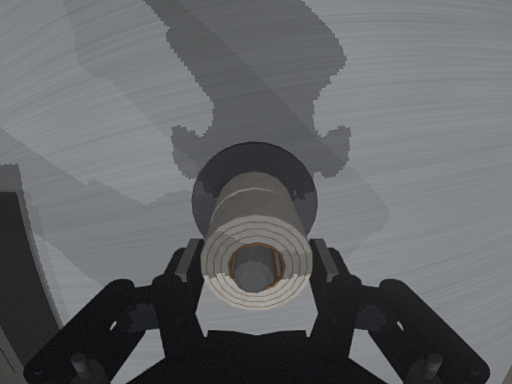

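Call:
move_arm --pt "0 0 0.02 0 1" --pt "0 0 0.05 0 1" --pt "0 0 0.09 0 1" --pt "0 0 0.13 0 1" --pt "0 0 0.18 0 1" --pt "0 0 0.23 0 1" --pt "0 0 0.28 0 1" --pt "0 0 0.33 0 1" --pt "0 0 0.38 0 1" --pt "0 0 0.43 0 1" --pt "0 0 0.48 0 1" --pt "0 0 0.5 0 1" --pt "0 0 0.5 0 1" --pt "0 0 0.5 0 1"

```text
time_s: 5.97
tool_pos: [0.4817, 0.3557, 0.1642]
orientation: [-0.0, 0.091, 0.996, 0.0]
contact_force: [-0.4, -0.3, -1.1]
finger_gap: 0.0544
```

Run:
```python
from h import *
s=manip.observe();print(s['tool_pos'],s['contact_force'],s['finger_gap'],s['joints'].round(2))
im=eyes.read_camera('wrist');cv2.imwrite('pics/w6.png',im[:,:,::-1])
im=eyes.read_camera('side');cv2.imwrite('pics/side6.png',cv2.resize(im[180:330,160:360,::-1],None,fx=3.5,fy=3.5))
```

```text
[0.48167955 0.35566522 0.1641834 ] [-0.41567163 -0.31334625 -1.05563046] 0.05437710228878953 [-0.81  0.33  0.13  1.7  -0.05  1.11  0.72]
```

View pics/w6.png

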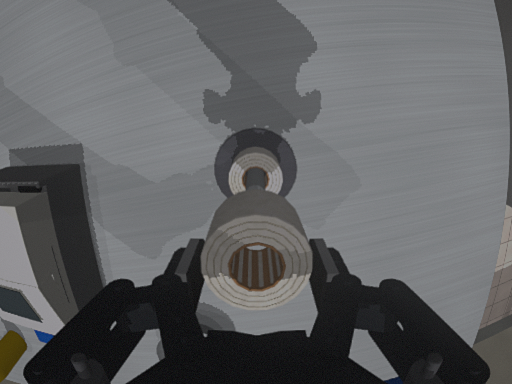

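View pics/side6.png

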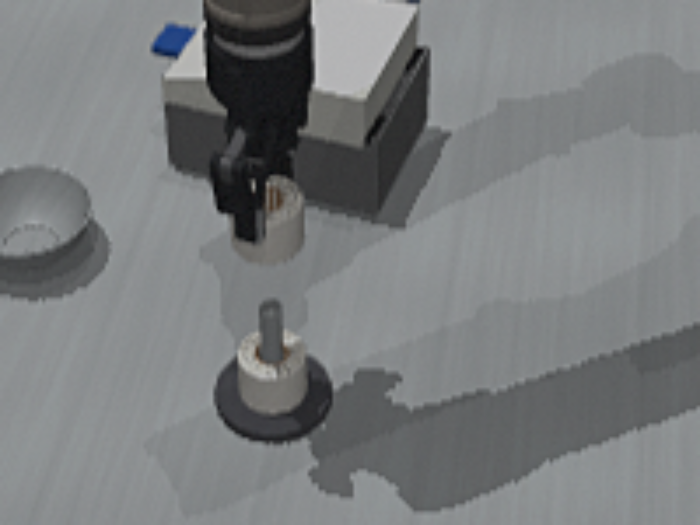

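Call:
move_arm --pt "0 -0.03 0.03 0 1" --pt "0 -0.08 0.06 0 1" --pt "0 -0.16 0.08 0 1" --pt "0.02 -0.25 0.08 0 1" --pt "0.02 -0.35 0.08 0 1" --pt "0.02 -0.45 0.08 0 1" --pt "0.04 -0.55 0.08 0 1" --pt "0.04 -0.65 0.08 0 1" --pt "0.04 -0.75 0.08 0 1" --pt "0.04 -0.84 0.08 0 1" --pt "0.04 -0.92 0.08 0 1" --pt "0.04 -1 0.08 0 1"

```text
time_s: 7.07
tool_pos: [0.4914, 0.103, 0.1848]
orientation: [0.0, 0.092, 0.996, 0.0]
contact_force: [0.1, -0.9, -0.2]
finger_gap: 0.0544
```

Call:
move_arm --pt "0 -0.08 0 0 1" --pt "0 -0.16 0 0 1" --pt "0 -0.25 0.0 0 1" --pt "0.02 -0.35 0.0 0 1" --pt "0.02 -0.45 0.0 0 1" --pt "0.02 -0.55 0.0 0 1" --pt "0.04 -0.65 0.0 0 1" --pt "0.04 -0.75 0 0 1" --pt "0.04 -0.84 0 0 1" --pt "0.04 -0.92 0 0 1" --pt "0.04 -1 0 0 1"

```text
time_s: 7.98
tool_pos: [0.5007, -0.1468, 0.1848]
orientation: [0.0, 0.092, 0.996, 0.0]
contact_force: [0.7, -0.0, -0.7]
finger_gap: 0.0549
```

Call:
move_arm --pt "0 -0.08 0 0 1" --pt "0 -0.16 0 0 1" --pt "0.01 -0.25 0.0 0 1" --pt "0.02 -0.35 0.0 0 1" --pt "0.03 -0.45 0.0 0 1" --pt "0.04 -0.53 0.0 0 1" --pt "0.04 -0.58 0.0 0 1" --pt "0.044 -0.604 0 0 1" --pt "0.044 -0.604 0 0 1" --pt "0.044 -0.604 0 0 1" --pt "0.044 -0.604 0 0 1"

```text
time_s: 8.9
tool_pos: [0.5129, -0.2936, 0.1841]
orientation: [-0.0, 0.09, 0.996, 0.001]
contact_force: [-0.2, 0.9, -0.7]
finger_gap: 0.0546
```

Run:
```python
from h import *
s=manip.observe();print(s['tool_pos'],s['contact_force'],s['finger_gap'],s['joints'].round(2))
c=eyes.calibration('wrist');im=eyes.read_camera('wrist');cv2.imwrite('pics/w7.png',im[:,:,::-1])
im=eyes.read_camera('scene');cv2.imwrite('pics/scene7.png',im[:,:,::-1])
print([proj('wrist',[.513+a*.08,-.298+b*.075,.02],c).round() for a,b in((1,1),(1,-1),(-1,-1),(-1,1))])
```

```text
[ 0.51292538 -0.29357514  0.18406288] [-0.24043126  0.86787636 -0.71849113] 0.05456747624831358 [ 0.04  0.34  0.52  1.71 -0.18  1.15  2.  ]
[array([322., 219.]), array([207., 238.]), array([177., 115.]), array([304.,  91.])]
```

View pics/w7.png

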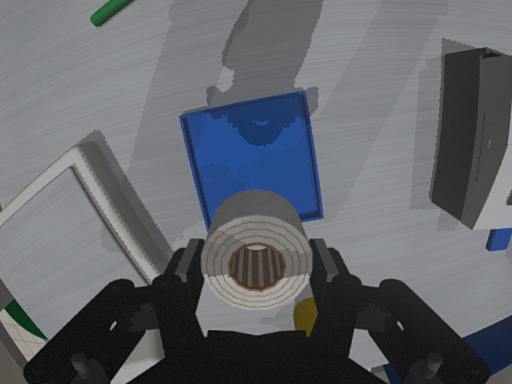

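View pics/scene7.png

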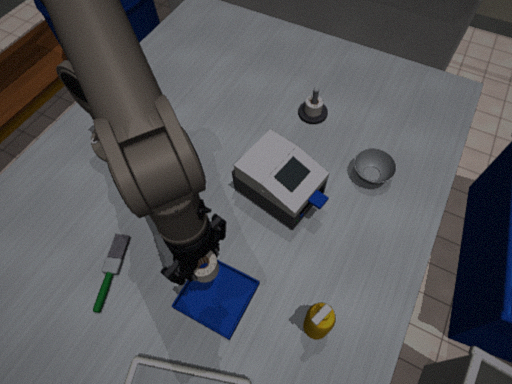

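Call:
move_arm --pt "0 -0.008 -0.05 0 1" --pt "0 -0.016 -0.12 0 1" --pt "0 -0.016 -0.2 0 1" --pt "0 -0.016 -0.28 0 1" --pt "0 -0.016 -0.36 0 1" --pt "0 -0.016 -0.44 0 1" --pt "0 -0.016 -0.52 0 1" --pt "0 -0.016 -0.6 0 1" --pt "0 -0.016 -0.65 0 1" --pt "0 -0.016 -0.68 0 1" --pt "0 -0.016 -0.68 0 1" --pt "0 -0.016 -0.68 0 1"

```text
time_s: 10.0
tool_pos: [0.5129, -0.2994, 0.0143]
orientation: [0.0, 0.091, 0.996, -0.0]
contact_force: [0.5, -0.8, -0.4]
finger_gap: 0.0549
```

Run:
```python
from h import *
s=manip.observe();print(s['tool_pos'],s['contact_force'],s['finger_gap'])
c=eyes.calibration('wrist');im=eyes.read_camera('wrist');cv2.imwrite('pics/w8.png',im[:,:,::-1])
```

```text
[ 0.51291511 -0.29942178  0.01427046] [ 0.52638614 -0.80560785 -0.40168561] 0.05492548236251174
```

View pics/w8.png

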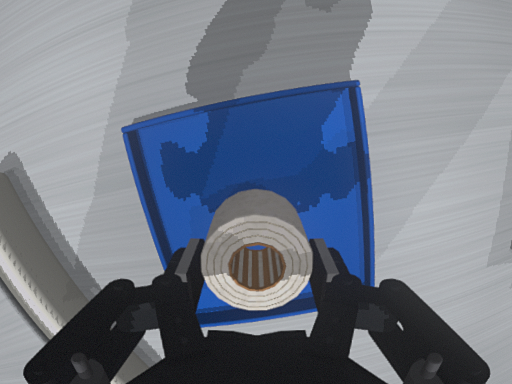

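Call:
move_arm --pt "0 0 -0.02 0 1" --pt "0 0 -0.04 0 1" --pt "0 0 -0.06 0 1" --pt "0 0 -0.075 0 1" --pt "0 0 -0.082 0 1" --pt "0 0 -0.088 0 1" --pt "0 0 -0.088 0 1" --pt "0 0 -0.088 0 1"

```text
time_s: 10.72
tool_pos: [0.5128, -0.2994, -0.0079]
orientation: [0.0, 0.091, 0.996, 0.0]
contact_force: [0.4, -0.3, -0.3]
finger_gap: 0.055
```

Call:
move_arm --pt "0 0 -0.004 0 1" --pt "0 0 -0.008 0 1" --pt "0 0 -0.01 0 1" --pt "0 0 -0.01 0 1" --pt "0 0 -0.01 0 1"

```text
time_s: 11.13
tool_pos: [0.5128, -0.2993, -0.0102]
orientation: [0.0, 0.091, 0.996, 0.0]
contact_force: [-0.1, -0.4, 1.2]
finger_gap: 0.0547
```

Call:
move_arm --pt "0 0 -0.004 0 1" --pt "0 0 -0.008 0 1" --pt "0 0 -0.008 0 1" --pt "0 0 -0.008 0 1"

```text
time_s: 11.47
tool_pos: [0.5129, -0.2994, -0.0105]
orientation: [0.0, 0.091, 0.996, 0.001]
contact_force: [-4.4, 2.7, 13.0]
finger_gap: 0.055
```

Call:
move_arm --pt "0 0 0.005 0 1" --pt "0 0 0.006 0 1" --pt "0 0 0.006 0 0.2" --pt "0 0 0.006 0 0.1" --pt "0 0 0.006 0 0" --pt "0 0 0.006 0 -0.3" --pt "0 0 0.006 0 -0.6" --pt "0 0 0.006 0 -0.6" --pt "0 0 0.006 0 -0.6" --pt "0 0 0.006 0 -0.6"

```text
time_s: 12.3
tool_pos: [0.5124, -0.2991, -0.0113]
orientation: [-0.0, 0.091, 0.996, 0.0]
contact_force: [-0.2, 0.7, -0.2]
finger_gap: 0.0684
```

Run:
```python
from h import *
s=manip.observe();print(s['tool_pos'],s['contact_force'],s['finger_gap'])
c=eyes.calibration('wrist');im=eyes.read_camera('wrist');cv2.imwrite('pics/w9.png',im[:,:,::-1])
```

```text
[ 0.51244298 -0.29910196 -0.01129066] [-0.16676576  0.66032916 -0.22345448] 0.06844674870585067
```

View pics/w9.png

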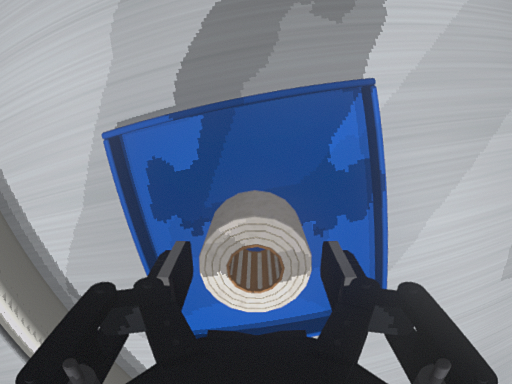

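Call:
move_arm --pt "0 0 0.03 0 -0.6" --pt "0 0 0.08 0 -0.6" --pt "0 0 0.15 0 -0.6" --pt "0 0 0.25 0 -0.8" --pt "0 0 0.35 0 -1" --pt "0 0 0.45 0 -1" --pt "0 0 0.55 0 -1" --pt "0 0 0.65 0 -1" --pt "0 0 0.75 0 -1" --pt "0 0 0.8 0 -1"

```text
time_s: 13.18
tool_pos: [0.5142, -0.3007, 0.1938]
orientation: [0.003, 0.091, 0.996, -0.001]
contact_force: [0.3, -0.2, 0.1]
finger_gap: 0.0855
```

Call:
move_arm --pt "0.04 0.1 0 0 -1" --pt "0.08 0.2 0 0 -1" --pt "0.12 0.3 0 0 -1" --pt "0.16 0.4 0 0 -1" --pt "0.2 0.5 0 0 -1" --pt "0.24 0.6 0 0 -1" --pt "0.28 0.7 0 0 -1" --pt "0.32 0.8 0 0 -1" --pt "0.34 0.88 0 0 -1" --pt "0.36 0.92 0 0 -1" --pt "0.36 0.92 0 0 -1" --pt "0.36 0.92 0 0 -1"

```text
time_s: 14.18
tool_pos: [0.6025, -0.0701, 0.1892]
orientation: [-0.0, 0.091, 0.996, -0.001]
contact_force: [-0.7, -0.5, 0.4]
finger_gap: 0.0852
```

Run:
```python
from h import *
import pickle
s=manip.observe();print(s['tool_pos'],s['contact_force'],s['finger_gap'],s['joints'].round(2))
c=eyes.calibration('wrist');im=eyes.read_camera('wrist');cv2.imwrite('pics/w10.png',im[:,:,::-1])
pickle.dump(c,open('c10.pkl','wb'))
im=eyes.read_camera('scene');cv2.imwrite('pics/scene10.png',im[:,:,::-1])
print('tab pred',proj('wrist',[.645,.010,.095],c))
```

```text
[ 0.60248743 -0.07012079  0.18916883] [-0.71645381 -0.50058091  0.41109707] 0.08522273267102798 [-0.29  0.35  0.44  1.66 -0.16  1.17  1.57]
tab pred [341.1227437  210.03006136]
```

View pics/w10.png

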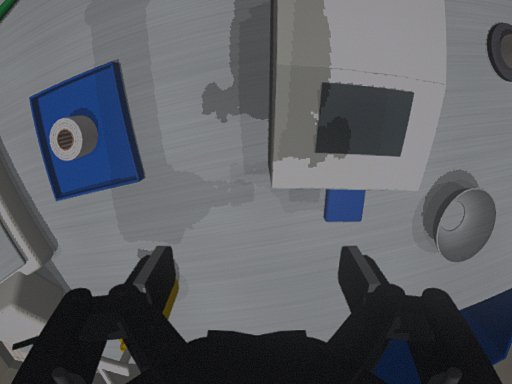

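View pics/scene10.png

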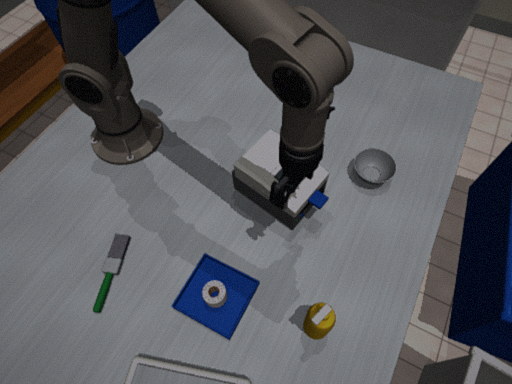

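Run:
```python
from h import *
import pickle;c=pickle.load(open('c10.pkl','rb'))
im=cv2.imread('pics/w10.png')[:,:,::-1].copy()
m,bs=blobs(im,(105,120,40),(125,255,255),200)
for b in bs:
    q=cv2.minAreaRect(b)
    if 300<q[0][0]<380 and q[0][1]<230:
        P=np.array([onz('wrist',*p[0],.101,c)[:2] for p in b]).astype(np.float32);R=cv2.minAreaRect(P);print(q,R)
for p in((326,188),(364,189),(363.5,221.5),(325,221.5)):print(onz('wrist',*p,.101,c).round(4))
F=[onz('wrist',*p,.111,c) for p in((273,187.5),(419,190))];print(F,np.degrees(np.arctan2(*(F[1]-F[0])[[1,0]])),np.linalg.norm(F[1]-F[0]))
```

```text
((344.5, 205.0), (30.0, 39.0), 90.0) ((0.6382255554199219, 0.012358695268630981), (0.03921923041343689, 0.0320480577647686), 79.7854232788086)
[ 0.6169 -0.0044  0.101 ]
[0.6248 0.0342 0.101 ]
[0.6598 0.0316 0.101 ]
[ 0.6515 -0.0091  0.101 ]
[array([ 0.60428151, -0.05478307,  0.111     ]), array([0.63314532, 0.09207054, 0.111     ])] 78.88036314421375 0.14966329939115822
```

Call:
move_arm --pt "0.04 0.08 0 0 -1" --pt "0.08 0.16 0 0 -1" --pt "0.12 0.24 -0.04 0 -1" --pt "0.16 0.3 -0.1 0 -1" --pt "0.17 0.333 -0.18 0 -1" --pt "0.17 0.333 -0.26 0 -1" --pt "0.17 0.333 -0.33 0 -1" --pt "0.17 0.333 -0.36 0 -1" --pt "0.17 0.333 -0.36 0 -1" --pt "0.17 0.333 -0.36 0 -1"

```text
time_s: 15.12
tool_pos: [0.6454, 0.0123, 0.0996]
orientation: [0.0, 0.092, 0.996, -0.0]
contact_force: [0.2, -0.6, 0.3]
finger_gap: 0.0854
```

Run:
```python
from h import *
s=manip.observe();print(s['tool_pos'],s['contact_force'],s['finger_gap'],s['joints'].round(2))
c=eyes.calibration('wrist');im=eyes.read_camera('wrist');cv2.imwrite('pics/w11.png',im[:,:,::-1])
m,bs=blobs(im.copy(),(105,120,40),(125,255,255),200)
for b in bs:
    q=cv2.boundingRect(b);print(q)
    if 200<q[0]<310 and q[1]<290: print([onz('wrist',*p,.101,c).round(4) for p in((q[0],q[1]+q[3]),(q[0]+q[2],q[1]+q[3]))])
```

```text
[0.64536519 0.0123472  0.0996109 ] [ 0.19766431 -0.58014593  0.32219381] 0.08540583487753131 [-0.36  0.5   0.38  1.66 -0.21  1.03  1.47]
(373, 352, 48, 32)
(472, 311, 40, 64)
(225, 189, 61, 48)
[array([ 0.6517, -0.0099,  0.101 ]), array([0.6592, 0.0304, 0.101 ])]
(0, 47, 49, 147)
```

View pics/w11.png

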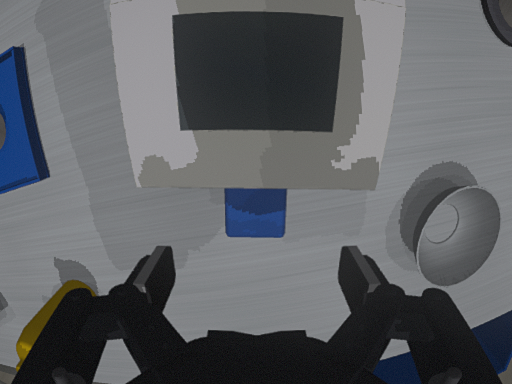

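Call:
move_arm --pt "0 0.002 -0.05 0 -1" --pt "0 0.002 -0.1 0 -1" --pt "0 0.002 -0.15 0 -1" --pt "0 0.002 -0.19 0 -1" --pt "0 0.002 -0.214 0 -1" --pt "0 0.002 -0.214 0 -1" --pt "0 0.002 -0.214 0 -1"

```text
time_s: 15.75
tool_pos: [0.645, 0.0144, 0.045]
orientation: [-0.0, 0.091, 0.996, -0.0]
contact_force: [-0.0, -0.0, 0.0]
finger_gap: 0.0855
```

Run:
```python
from h import *
s=manip.observe();print(s['tool_pos'],s['contact_force'],s['finger_gap'])
c=eyes.calibration('wrist');im=eyes.read_camera('wrist');cv2.imwrite('pics/w12.png',im[:,:,::-1])
im=eyes.read_camera('side');cv2.imwrite('pics/side12.png',cv2.resize(im[140:260,150:300,::-1],None,fx=5,fy=5))
```

```text
[0.64496866 0.01440052 0.04503647] [-0.02961468 -0.0001389   0.02031002] 0.08545667011323066
```

View pics/w12.png

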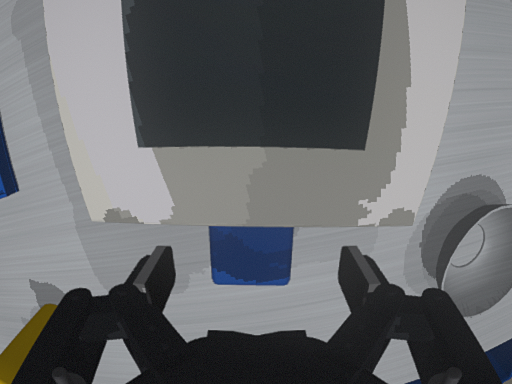

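View pics/side12.png

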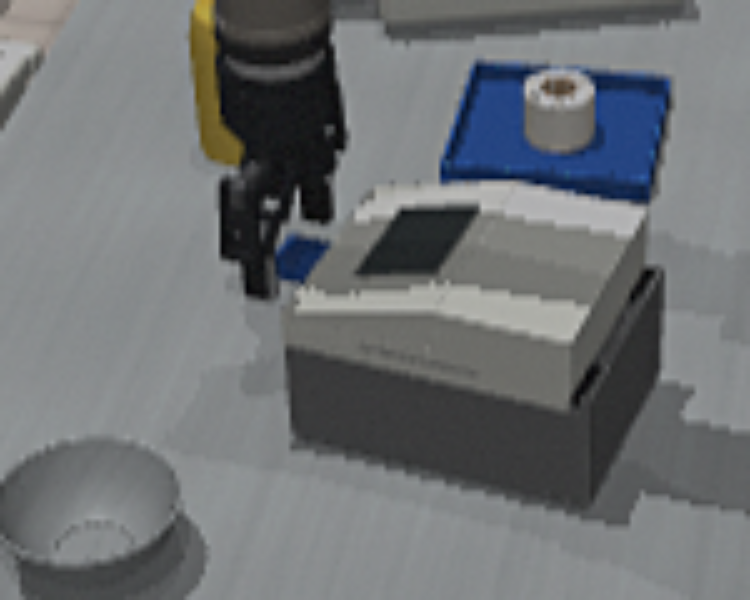

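Call:
move_arm --pt "0 -0.008 -0.008 0 -1" --pt "0 -0.008 -0.008 0 -0.4" --pt "0 -0.008 -0.008 0 0" --pt "0 -0.008 -0.008 0 0.3" --pt "0 -0.008 -0.008 0 0.6" --pt "0 -0.008 -0.008 0 1" --pt "0 -0.008 -0.008 0 1" --pt "0 -0.008 -0.008 0 1" --pt "0 -0.008 -0.008 0 1" --pt "0 -0.008 -0.008 0 1" --grip_force 30

```text
time_s: 16.68
tool_pos: [0.6452, 0.0114, 0.0442]
orientation: [0.0, 0.091, 0.996, -0.0]
contact_force: [-2.4, -2.5, 5.1]
finger_gap: 0.0395
```

Run:
```python
from h import *
s=manip.observe();print(s['tool_pos'],s['contact_force'],s['torque'],s['finger_gap'])
c=eyes.calibration('wrist');im=eyes.read_camera('wrist');cv2.imwrite('pics/w13.png',im[:,:,::-1])
im=eyes.read_camera('side');cv2.imwrite('pics/side13.png',cv2.resize(im[140:260,150:300,::-1],None,fx=5,fy=5))
```

```text
[0.64518783 0.01142405 0.04420553] [-2.36393186 -2.49670338  5.07497069] [-0.79750656  0.55029995 -0.17675822] 0.03946296787843643
```

View pics/w13.png

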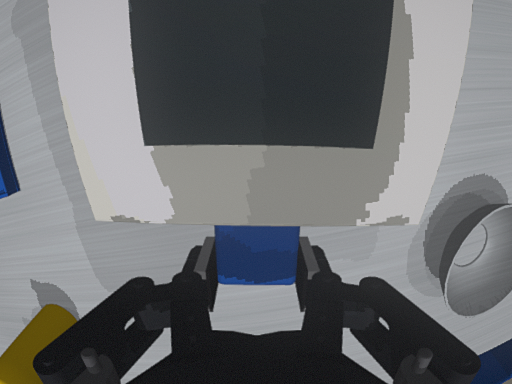

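View pics/side13.png

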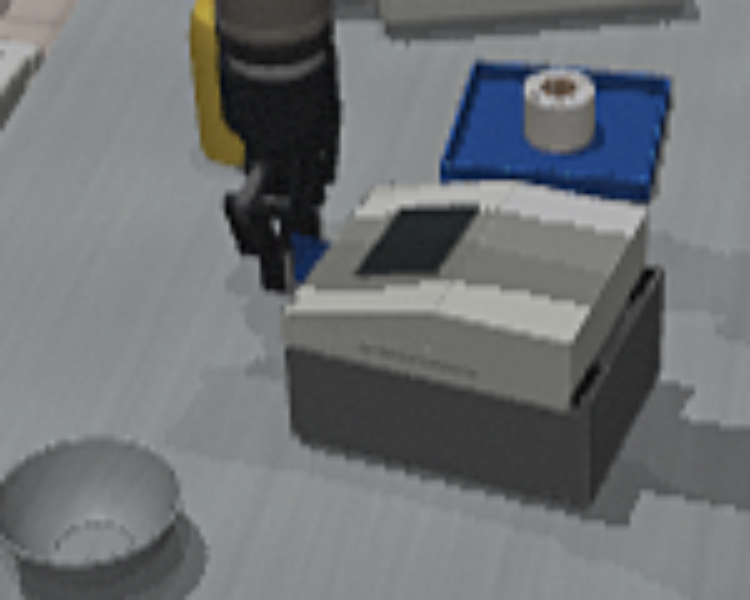

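Run:
```python
import numpy as np
for d in range(0,63,4):
    t=np.radians(d);f=.227*(np.cos(t)-1)-.0095*np.sin(t);u=.227*np.sin(t)+.0095*(np.cos(t)-1)
    print(d,np.round(np.array([f*.983,-f*.186,u])/.25,3))
```

```text
0 [ 0. -0.  0.]
4 [-0.005  0.001  0.063]
8 [-0.014  0.003  0.126]
12 [-0.027  0.005  0.188]
16 [-0.045  0.008  0.249]
20 [-0.067  0.013  0.308]
24 [-0.092  0.017  0.366]
28 [-0.122  0.023  0.422]
32 [-0.155  0.029  0.475]
36 [-0.192  0.036  0.526]
40 [-0.233  0.044  0.575]
44 [-0.276  0.052  0.62 ]
48 [-0.323  0.061  0.662]
52 [-0.372  0.07   0.701]
56 [-0.424  0.08   0.736]
60 [-0.479  0.091  0.767]
```

Call:
move_arm --pt "-0.001 0 0.015 0 1" --pt "-0.002 0 0.03 0 1" --pt "-0.005 0.001 0.063 0 1" --pt "-0.009 0.002 0.095 0 1" --pt "-0.014 0.003 0.126 0 1" --pt "-0.02 0.004 0.157 0 1" --pt "-0.027 0.005 0.188 0 1" --pt "-0.036 0.007 0.219 0 1" --pt "-0.045 0.008 0.249 0 1" --pt "-0.045 0.008 0.249 0 1" --pt "-0.045 0.008 0.249 0 1"

```text
time_s: 17.7
tool_pos: [0.6325, 0.014, 0.1065]
orientation: [-0.001, 0.091, 0.996, -0.0]
contact_force: [-1.8, -4.0, -3.2]
finger_gap: 0.039
```

Run:
```python
from h import *
s=manip.observe();print(s['tool_pos'],s['contact_force'],s['torque'],s['finger_gap'])
c=eyes.calibration('wrist');im=eyes.read_camera('wrist');cv2.imwrite('pics/w14.png',im[:,:,::-1])
im=eyes.read_camera('side');cv2.imwrite('pics/side14.png',cv2.resize(im[140:260,150:300,::-1],None,fx=5,fy=5))
```

```text
[0.63254782 0.01395463 0.10649499] [-1.83193097 -3.9907983  -3.24158929] [-0.98558886  0.32008899 -0.2429634 ] 0.039005670661302415
```

View pics/w14.png

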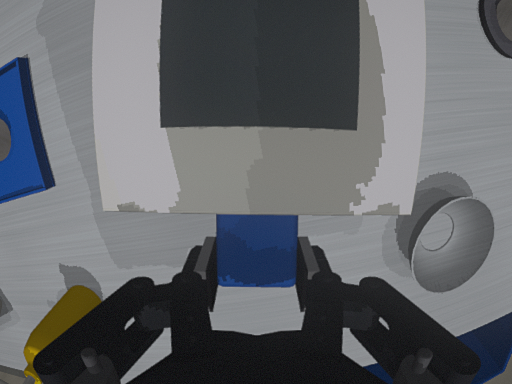

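View pics/side14.png

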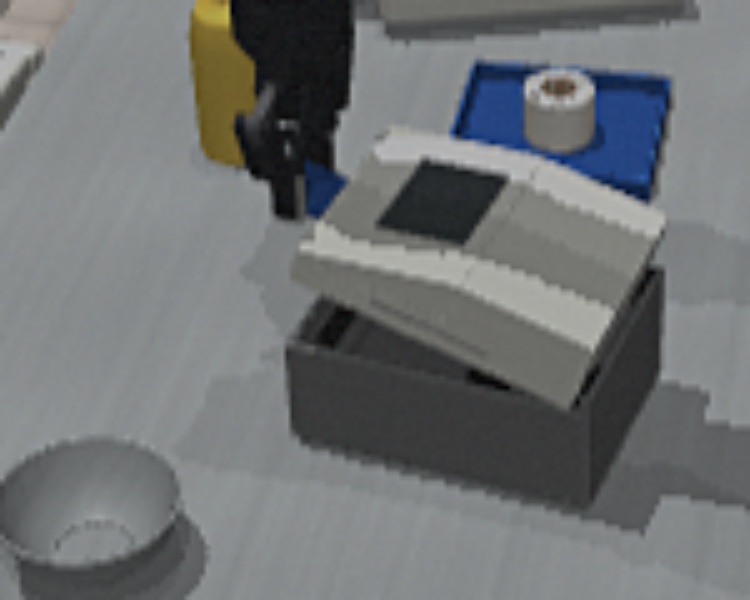

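Call:
move_arm --pt "-0.01 0.0 0.03 0 1" --pt "-0.022 0.002 0.059 0 1" --pt "-0.034 0.004 0.088 0 1" --pt "-0.047 0.006 0.117 0 1" --pt "-0.061 0.009 0.145 0 1" --pt "-0.077 0.012 0.173 0 1" --pt "-0.093 0.015 0.2 0 1" --pt "-0.11 0.018 0.226 0 1" --pt "-0.128 0.021 0.252 0 1" --pt "-0.147 0.025 0.277 0 1" --pt "-0.167 0.029 0.302 0 1" --pt "-0.188 0.033 0.326 0 1" --pt "-0.209 0.037 0.349 0 1" --pt "-0.231 0.041 0.371 0 1" --pt "-0.254 0.045 0.392 0 1" --pt "-0.278 0.05 0.413 0 1" --pt "-0.278 0.05 0.413 0 1" --pt "-0.278 0.05 0.413 0 1"

```text
time_s: 19.3
tool_pos: [0.5638, 0.0276, 0.2096]
orientation: [-0.0, 0.09, 0.996, 0.0]
contact_force: [-4.1, -0.4, -7.1]
finger_gap: 0.0392
```

Run:
```python
from h import *
s=manip.observe();print(s['tool_pos'],s['contact_force'],s['torque'],s['finger_gap'])
c=eyes.calibration('wrist');im=eyes.read_camera('wrist');cv2.imwrite('pics/w15.png',im[:,:,::-1])
im=eyes.read_camera('side');cv2.imwrite('pics/side15.png',cv2.resize(im[100:260,150:300,::-1],None,fx=3.7,fy=3.7,interpolation=cv2.INTER_CUBIC))
```

```text
[0.56376353 0.0276284  0.20958274] [-4.12434968 -0.43575142 -7.10143778] [-0.20519334  0.69818841 -0.12973538] 0.03920560416219549
```

View pics/w15.png

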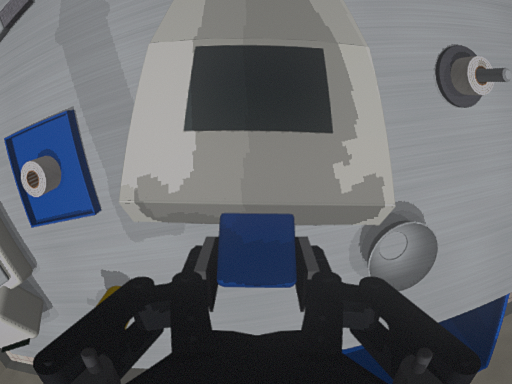

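View pics/side15.png

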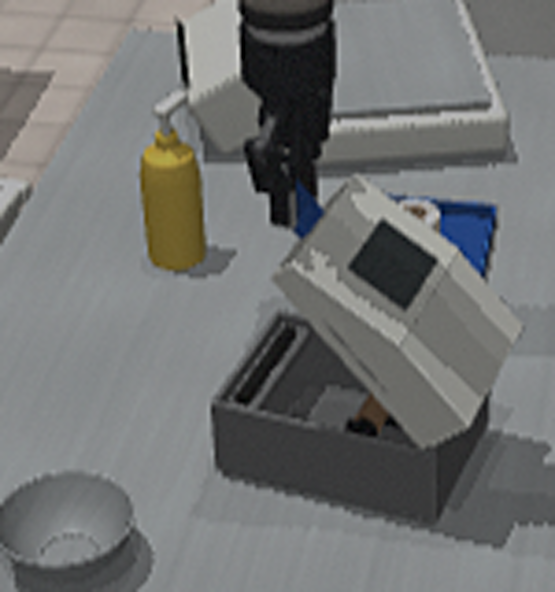

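Run:
```python
from h import *
im=cv2.imread('pics/w15.png');cv2.imwrite('pics/w15z.png',cv2.resize(im[150:250,110:410],None,fx=2.6,fy=2.6,interpolation=cv2.INTER_CUBIC))
im=eyes.read_camera('side');cv2.imwrite('pics/side15z.png',cv2.resize(im[140:230,215:300,::-1],None,fx=6.5,fy=6.5,interpolation=cv2.INTER_CUBIC))
```

```text
(no output)
```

View pics/w15z.png

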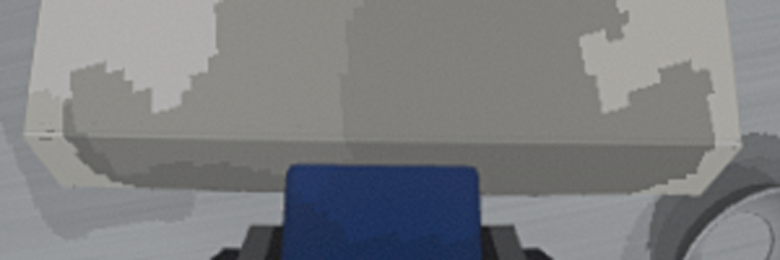

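View pics/side15z.png

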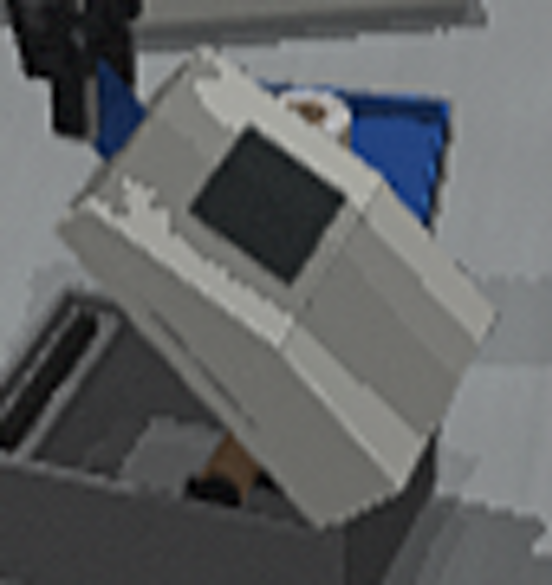

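```bash
cat > ang.py <<'E'
from h import *
H=np.array([.4220,.0554,.085]);F=np.array([.983,-.186,0]);F/=np.linalg.norm(F);L=np.array([-F[1],F[0],0])
def onp(n,u,v,y,c=None):
    o,d=ray(n,u,v,c);k=(y-(o-H)@L)/(d@L);p=o+d*k-H;return np.array([p@F,p[2]])
def rep(name,p,ref):
    a=np.degrees(np.arctan2(p[1],p[0])-np.arctan2(ref[1],ref[0]));print(name,p.round(4),'r',round(np.hypot(*p),4),'ref',round(np.hypot(*ref),4),'deg',a.round(1))
E
python3 - <<'E'
from ang import *
c=eyes.calibration('wrist')
Z=lambda u,v:(215+(u+.5)/6.5-.5,140+(v+.5)/6.5-.5)
W=lambda u,v:(110+(u+.5)/2.6-.5,150+(v+.5)/2.6-.5)
P={}
for k,px,ref in(('bf',(62,228),(.2,0)),('tf',(85,200),(.2,.026)),('br',(280,345),(.1,.055)),('rt',(400,488),(0,.055)),('rb',(325,528),(0,0))):
    P[k]=onp('side',*Z(*px),.075);rep('side '+k,P[k],ref)
d=P['bf']-P['rb'];print('bottom line',np.degrees(np.arctan2(d[1],d[0])),np.linalg.norm(d))
d=P['br']-P['rt'];print('top line',np.degrees(np.arctan2(d[1],d[0])),np.linalg.norm(d))
for k,px,y,ref in(('tl',(24,132),-.075,(.2,.026)),('tr',(741,147),.075,(.2,.026)),('bl',(62,185),-.075,(.2,0)),('br',(703,194),.075,(.2,0))):
    rep('wrist '+k,onp('wrist',*W(*px),y,c),ref)
s=manip.observe();t=s['tool_pos']-H;print('tcp in plane',t@F,t[2],t@L)
E
```

```text
side bf [0.1311 0.1483] r 0.198 ref 0.2 deg 48.5
side tf [0.1189 0.1667] r 0.2048 ref 0.2017 deg 47.1
side br [0.0242 0.1077] r 0.1104 ref 0.1141 deg 48.5
side rt [-0.0353  0.0392] r 0.0528 ref 0.055 deg 42.1
side rb [0.0015 0.0043] r 0.0046 ref 0.0 deg 70.7
bottom line 48.00950448617531 0.19375099090223985
top line 49.005101952273556 0.09083355342049516
wrist tl [0.1167 0.1644] r 0.2016 ref 0.2017 deg 47.2
wrist tr [0.1193 0.1638] r 0.2027 ref 0.2017 deg 46.5
wrist bl [0.135 0.149] r 0.2011 ref 0.2 deg 47.8
wrist br [0.1366 0.1486] r 0.2018 ref 0.2 deg 47.4
tcp in plane 0.14492176307218546 0.12418777739554081 -0.0009487670800088503
```

Call:
move_arm --pt "-0.013 0.002 0.009 0 1" --pt "-0.025 0.004 0.019 0 1" --pt "-0.038 0.007 0.028 0 1" --pt "-0.051 0.009 0.037 0 1" --pt "-0.064 0.012 0.045 0 1" --pt "-0.077 0.014 0.053 0 1" --pt "-0.09 0.017 0.061 0 1" --pt "-0.103 0.02 0.069 0 1" --pt "-0.117 0.022 0.077 0 1" --pt "-0.117 0.022 0.077 0 1" --pt "-0.117 0.022 0.077 0 1" --pt "-0.117 0.022 0.077 0 1"

```text
time_s: 20.45
tool_pos: [0.5366, 0.033, 0.2294]
orientation: [0.002, 0.091, 0.996, 0.001]
contact_force: [2.2, 1.8, -1.7]
finger_gap: 0.0394
```

Run:
```python
from h import *
import pickle
s=manip.observe();print(s['tool_pos'],s['contact_force'],s['torque'],s['finger_gap'])
c=eyes.calibration('wrist');im=eyes.read_camera('wrist')
pickle.dump(c,open('c16.pkl','wb'))
cv2.imwrite('pics/w16z.png',cv2.resize(im[150:250,110:410,::-1],None,fx=2.6,fy=2.6,interpolation=cv2.INTER_CUBIC))
im=eyes.read_camera('side');cv2.imwrite('pics/side16z.png',cv2.resize(im[140:230,215:300,::-1],None,fx=6.5,fy=6.5,interpolation=cv2.INTER_CUBIC))
```

```text
[0.53661701 0.03296978 0.22935644] [ 2.21129296  1.76614315 -1.74867318] [ 0.51902081 -0.5697053  -0.14338873] 0.03943867172306329
```

View pics/w16z.png

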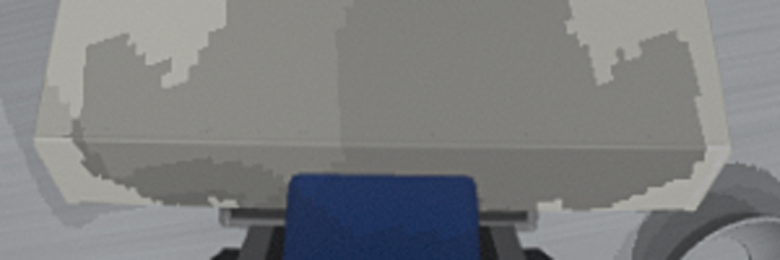

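View pics/side16z.png

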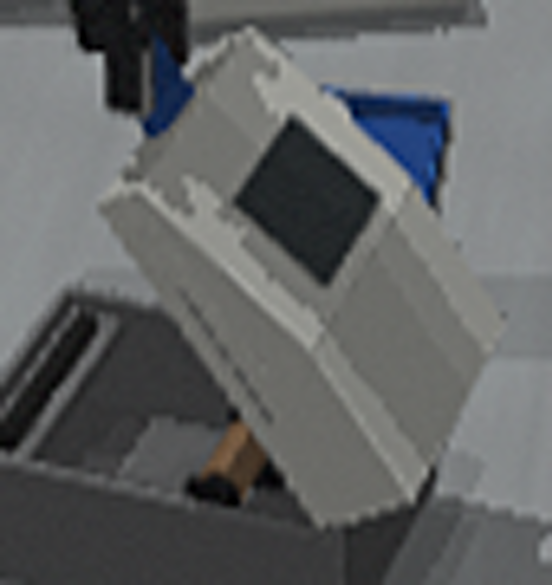

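Run:
```python
from ang import *
import pickle
c=pickle.load(open('c16.pkl','rb'))
Z=lambda u,v:(215+(u+.5)/6.5-.5,140+(v+.5)/6.5-.5)
W=lambda u,v:(110+(u+.5)/2.6-.5,150+(v+.5)/2.6-.5)
P={}
for k,px,ref in(('bf',(101,208),(.2,0)),('tf',(127,178),(.2,.026)),('br',(317,343),(.1,.055)),('rt',(417,500),(0,.055)),('rb',(322,527),(0,0))):
    P[k]=onp('side',*Z(*px),.075);rep('side '+k,P[k],ref)
d=P['bf']-P['rb'];print('bottom line',np.degrees(np.arctan2(d[1],d[0])),np.linalg.norm(d))
d=P['br']-P['rt'];print('top line',np.degrees(np.arctan2(d[1],d[0])),np.linalg.norm(d))
for k,px,y,ref in(('tl',(36,138),-.075,(.2,.026)),('tr',(729,149),.075,(.2,.026)),('bl',(73,202),-.075,(.2,0)),('br',(697,209),.075,(.2,0))):
    rep('wrist '+k,onp('wrist',*W(*px),y,c),ref)
```

```text
side bf [0.1111 0.1641] r 0.1981 ref 0.2 deg 55.9
side tf [0.0976 0.1835] r 0.2079 ref 0.2017 deg 54.6
side br [0.0062 0.1134] r 0.1136 ref 0.1141 deg 58.0
side rt [-0.0438  0.0343] r 0.0556 ref 0.055 deg 52.0
side rb [0.003  0.0045] r 0.0054 ref 0.0 deg 56.1
bottom line 55.8947905165477 0.1926994182066253
top line 57.67672618673598 0.09364439831185069
wrist tl [0.0917 0.1787] r 0.2008 ref 0.2017 deg 55.4
wrist tr [0.0934 0.1788] r 0.2018 ref 0.2017 deg 55.0
wrist bl [0.1134 0.1638] r 0.1992 ref 0.2 deg 55.3
wrist br [0.1129 0.1673] r 0.2018 ref 0.2 deg 56.0
```

Call:
move_arm --pt "-0.012 0.002 0.007 0 1" --pt "-0.024 0.004 0.014 0 1" --pt "-0.036 0.007 0.021 0 1" --pt "-0.048 0.009 0.028 0 1" --pt "-0.058 0.011 0.034 0 1" --pt "-0.058 0.011 0.034 0 1" --pt "-0.058 0.011 0.034 0 1" --pt "-0.058 0.011 0.034 0 1"

```text
time_s: 21.22
tool_pos: [0.5213, 0.036, 0.2376]
orientation: [0.001, 0.091, 0.996, 0.001]
contact_force: [3.4, 4.0, 1.3]
finger_gap: 0.0393
```

Run:
```python
from h import *
import pickle
s=manip.observe();print(s['tool_pos'],s['contact_force'],s['torque'],s['finger_gap'])
c=eyes.calibration('wrist');im=eyes.read_camera('wrist')
pickle.dump(c,open('c17.pkl','wb'))
cv2.imwrite('pics/w17z.png',cv2.resize(im[150:250,110:410,::-1],None,fx=2.6,fy=2.6,interpolation=cv2.INTER_CUBIC))
im=eyes.read_camera('side');cv2.imwrite('pics/side17z.png',cv2.resize(im[140:230,215:300,::-1],None,fx=6.5,fy=6.5,interpolation=cv2.INTER_CUBIC))
```

```text
[0.52132904 0.03595261 0.23756104] [3.40090746 3.97817804 1.25010292] [ 0.89427113 -0.99933096 -0.15129664] 0.039300870590340146
```

View pics/w17z.png

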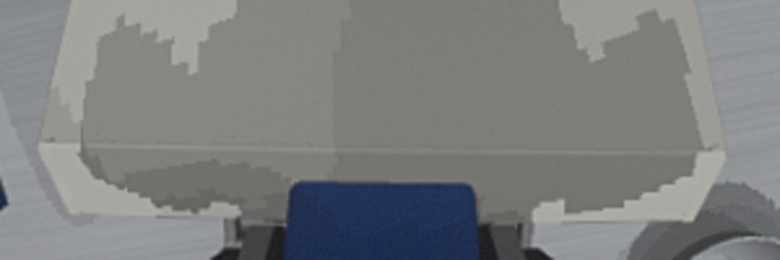

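View pics/side17z.png

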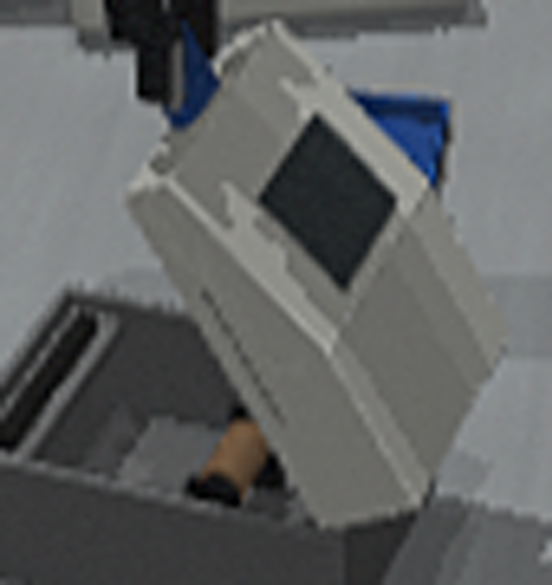

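Run:
```python
from ang import *
import pickle
c=pickle.load(open('c17.pkl','rb'))
Z=lambda u,v:(215+(u+.5)/6.5-.5,140+(v+.5)/6.5-.5)
W=lambda u,v:(110+(u+.5)/2.6-.5,150+(v+.5)/2.6-.5)
P={}
for k,px,ref in(('bf',(128,198),(.2,0)),('tf',(157,171),(.2,.026)),('br',(332,350),(.1,.055)),('rt',(421,505),(0,.055)),('rb',(320,527),(0,0))):
    P[k]=onp('side',*Z(*px),.075);rep('side '+k,P[k],ref)
d=P['bf']-P['rb'];print('bottom line',np.degrees(np.arctan2(d[1],d[0])),np.linalg.norm(d))
d=P['br']-P['rt'];print('top line',np.degrees(np.arctan2(d[1],d[0])),np.linalg.norm(d))
for k,px,y,ref in(('tl',(40,145),-.075,(.2,.026)),('tr',(724,152),.075,(.2,.026)),('bl',(78,212),-.075,(.2,0)),('br',(695,220),.075,(.2,0))):
    rep('wrist '+k,onp('wrist',*W(*px),y,c),ref)
```

```text
side bf [0.0975 0.1727] r 0.1983 ref 0.2 deg 60.5
side tf [0.0829 0.1906] r 0.2079 ref 0.2017 deg 59.1
side br [-0.001   0.1112] r 0.1112 ref 0.1141 deg 61.7
side rt [-0.0459  0.0318] r 0.0558 ref 0.055 deg 55.3
side rb [0.004  0.0042] r 0.0058 ref 0.0 deg 46.3
bottom line 60.9738348726852 0.19262863945084135
top line 60.56347157509744 0.09121002999886267
wrist tl [0.0784 0.1852] r 0.2012 ref 0.2017 deg 59.6
wrist tr [0.0793 0.185 ] r 0.2013 ref 0.2017 deg 59.4
wrist bl [0.1016 0.1697] r 0.1978 ref 0.2 deg 59.1
wrist br [0.1002 0.1756] r 0.2022 ref 0.2 deg 60.3
```

Call:
move_arm --pt "0.004 -0.002 -0.002 0 1" --pt "0.008 -0.004 -0.004 0 1" --pt "0.008 -0.004 -0.004 0 1" --pt "0.008 -0.004 -0.004 0 1" --pt "0.008 -0.004 -0.004 0 1" --pt "0.008 -0.004 -0.004 0 1" --pt "0.008 -0.004 -0.004 0 1" --pt "0.008 -0.004 -0.004 0 1" --pt "0.008 -0.004 -0.004 0 1" --pt "0.008 -0.004 -0.004 0 1"

```text
time_s: 22.15
tool_pos: [0.5232, 0.0356, 0.2366]
orientation: [0.001, 0.091, 0.996, 0.001]
contact_force: [3.3, 4.3, 1.3]
finger_gap: 0.0389
```

Run:
```python
from h import *
import pickle
s=manip.observe();print(s['tool_pos'],s['contact_force'],s['torque'],s['finger_gap'],abs(s['qvel']).max())
c=eyes.calibration('wrist');im=eyes.read_camera('wrist')
pickle.dump(c,open('c18.pkl','wb'))
cv2.imwrite('pics/w18z.png',cv2.resize(im[150:250,110:410,::-1],None,fx=2.6,fy=2.6,interpolation=cv2.INTER_CUBIC))
im=eyes.read_camera('scene');cv2.imwrite('pics/scene18.png',im[:,:,::-1])
```

```text
[0.52319426 0.03562324 0.23657473] [3.30101858 4.26166285 1.31133739] [ 1.10069375 -0.82829647 -0.20670785] 0.03890639565181868 0.0015297467417446416
```

View pics/w18z.png

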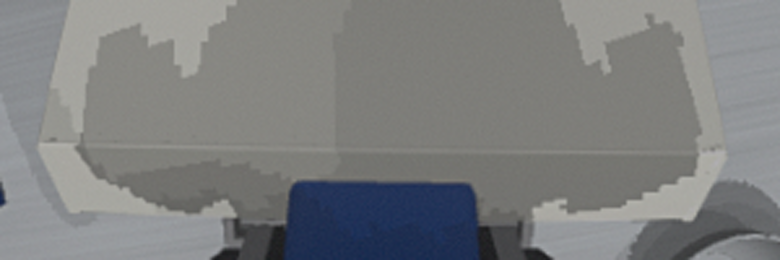

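View pics/scene18.png

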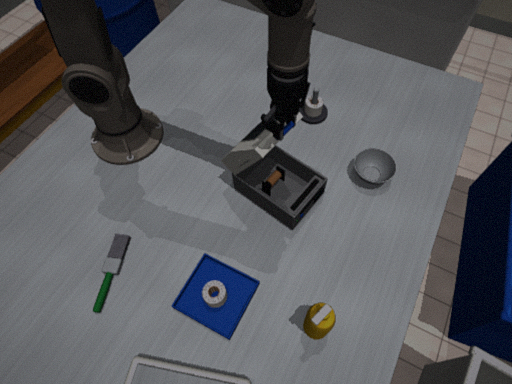

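Run:
```python
from ang import *
import pickle
c=pickle.load(open('c18.pkl','rb'))
W=lambda u,v:(110+(u+.5)/2.6-.5,150+(v+.5)/2.6-.5)
for k,px,y,ref in(('tl',(40,143.5),-.075,(.2,.026)),('tr',(725,152),.075,(.2,.026)),('bl',(77,211),-.075,(.2,0)),('br',(696,219),.075,(.2,0))):
    rep('wrist '+k,onp('wrist',*W(*px),y,c),ref)
print(manip.finish_job())
```

```text
wrist tl [0.08   0.1842] r 0.2008 ref 0.2017 deg 59.1
wrist tr [0.081  0.1845] r 0.2015 ref 0.2017 deg 58.9
wrist bl [0.103  0.1692] r 0.1981 ref 0.2 deg 58.7
wrist br [0.1016 0.1751] r 0.2024 ref 0.2 deg 59.9
the job is handed in; nothing more can be done
None
```

The upper roll is lying flat near the middle of the blue tray. The arm is holding the cover open by its tab at about 59–60°. I handed the job in at about 22 s.

**Roll:** My first close missed the roll and shut on the post tip. The fingertips sit about 33 mm higher than the stated tool point. I reopened, went about 20 mm lower and gripped the roll properly. It was pressed gently onto the tray floor (about 13 N) before release, so it was not dropped.

**Cover:** It was lifted slowly along its arc and never let go. Two of the angle checks disagree slightly:
- **Wrist camera:** the last check gave 58.7–59.9°.
- **Arm travel:** this suggested about 1–1.5° more. It may include some slip at the tab, so I backed off by just under 1°.

The fingers are 39 mm apart on the 40 mm tab, and the arm was still, with about 5 N on the tool.

**Everything else:** In the last scene picture the lower roll is still on its post. The soap, bowl and brush look unmoved.

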